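Twist the solder-trap cup home and lock it

TASK

The solder-trap cup of the desoldering station is stuck partway down in its spring-gripped socket. Work it down with a light press while twisting it (to and fro or round), never pushing so hard that the socket sinks far on its rubber mount, until you feel its steel collar bottom out on the socket rim. Then push the lock pin all the way in over the collar by its side tab, afterwards swing the pin's ring over onto the pin block, and let go; leave the other things on the desk where they are.

Things in the scene. Friction and masses are not known exactly. Their poses are not given: they have to be found in the camera images.
- cup: Grey plastic trap cup, loose, upright, held in the socket by friction. Origin: centre of its barrel's underside, z up its axis, x along its grip bar. Barrel 48 mm diameter, 36 mm long; a 24 mm neck with a dark steel screw collar; from z = 68 to 72 mm a round rest of 44 mm diameter; on it the grip bar. Starts 22 to 26 mm deep in the bore; it is home when its collar has gone down on the rim.
- cup_bar (a point): Centre of the cup's upright grip bar, 90 mm above the cup's origin: 40 mm long (x), 12 mm thick (y), rising 27 mm above the round rest (rest top 18 mm below this point, bar top 9 mm above). Points any way. Grip it from above across its thickness (30 N or more); fingertips may bear on the rest beside it.
- cup_neck (a point): Point on the cup's axis, on its 24 mm neck, 60 mm above its origin. A steel screw collar (62 mm diameter, 6 mm thick) sits firmly on the neck below this point; its underside is 35 to 44 mm above the cup's origin, set differently each time and not reported: feel (or look) for it meeting the rim.
- socket_rim (a point): Centre of the rim (top) of the round aluminium socket, 70 mm above the desk; 72 mm outside, 50 mm bore; below it a 124 x 124 x 8 mm base plate fixed to the desk. x is the way the lock pin is pushed, from the pin block (on the -x side, roughly nearest the robot) across the socket; y is the side of the pin's tab; z up. Offsets in the other entries are in this frame.
- pin_block (a point): Centre of the top of the aluminium pin block, at x = -47 mm, 22 mm above socket_rim; the block is 22 mm (x) by 30 mm (y), with an 11 mm wide, 5 mm high nub on top. It belongs to the socket. Keep fingertips above it while turning the cup.
- socket (a joint): How far the socket has sunk on its rubber mount, m: 0 at rest, grows downward, stop at 0.006. It starts to sink at 1 to 2 N of downward force, then 4 N per mm; beyond 0.003 (about 13 N) is too hard. It springs back. Sprung rubber noses grip the barrel: pushing straight takes 18 to 25 N; while the cup is turned (0.5 N m) a few N do, if it sinks slower than a third of the speed of its 24 mm radius.
- gasket (a joint): How far the sprung rubber gasket ring on the socket rim is pressed down, m: 0 untouched (standing 2.5 mm proud of the rim), 0.0025 flush with the rim, where the collar bottoms out hard on the rim. It needs only 1.5 to 3 N, and the friction on the cup holds it down. Home counts from 0.0008.
- lock_pin (a joint): Travel of the steel lock pin (8 mm diameter, axis 11.5 mm above socket_rim) along +x, m: 0 withdrawn, 0.016 fully in, its nose 11 mm over the cup's collar. Starts at 0 to 0.004. Slides with about 2.5 N of friction and stays where it is left. It clears the collar by only 1.5 mm, so it is blocked until the cup is home.
- pin_tab (a point): Push point on the outer (-x) face of the pin's flat steel side tab, at y = +40 mm, 11.5 mm above socket_rim; moves with the pin (x = -84 mm when withdrawn). The tab is 8 mm thick (x), 14 mm high (7 mm either side of this point) and reaches from the pin to y = +62 mm. Push it to +x. Nothing stands round it but the ring, within y = -17 to 17 mm.
- lock_ring (a joint): Angle of the wire ring hinged on the pin's head (hinge along y, at x = -77 mm + pin travel, 24 mm above socket_rim), rad: 0 leaning back from the cup, 0.5 rad off upright; 0.5 upright; 2.06 swung right over, lying on the pin block round the nub. Starts at 0 to 0.15. Swings freely; past upright it falls over by itself.
- ring_top (a point): Free end of the steel wire ring (34 mm outside, 4 mm wire), 32 mm from its hinge; moves with the ring. To swing it over, push the ring from its outer (-x) side towards +x, past upright, above the pin block.
- circuit_board: Small green circuit board, 63 x 77 x 15 mm, flat; bystander. Origin: centre of its underside.
- screw_tin: Round tin with a lid, 64 mm diameter, 24 mm high; bystander. Origin: centre of its underside.
- eraser: Eraser, 34 x 44 x 12 mm; bystander. Origin: centre of its underside.
- charger_brick: Small beige charger block, 43 x 34 x 32 mm; bystander. Origin: centre of its underside.
- marker: Marker pen, 136 x 38 x 18 mm; bystander. Origin: centre of its underside.
Things that resemble listed ones, but are neither listed nor needed, are in the scene too. Leave any orange look-alike of the cup alone.

How it is judged (in metres and radians):
On the way, in this order (a step that is already met when the one before it is completed fails the run):
1. the cup is pressed and twisted down until its collar sits on the socket rim (value of joint gasket above 0.0008 m and z of cup in the frame of socket_rim below -0.032 m), for 0.2 s.
2. the lock pin is pushed in over the collar (value of joint lock_pin above 0.0135 m), for 0.1 s.
3. the ring is swung over onto the pin block (value of joint lock_ring above 1.8 rad), for 0.2 s.
At the end, for the whole second after the job is handed in: The cup sits home and upright in the socket (its collar pressing the gasket at least 0.8 of its 2.5 mm down, within 4 mm of centre and 0.06 rad of upright), at rest; the lock pin is in by at least 13.5 of its 16 mm; its ring lies over on the block (joint above 1.8 rad) (all of step 1 and horizontal distance between cup and socket_rim below 0.004 m and angle between cup's own z axis and vertical below 0.06 rad and value of joint lock_pin above 0.0135 m and value of joint lock_ring above 1.8 rad and linear speed of cup below 0.02 m/s); the robot touches nothing.
It fails at once if the socket is pushed more than 3 mm down on its rubber mount (value of joint socket above 0.003 m).
It fails at once if another thing on the desk is shifted by more than 30 mm (distance of any of circuit_board, screw_tin, eraser, charger_brick, marker from where it was at the start of the episode above 0.03 m).
It also fails if it takes over 51 s, if anything falls off the work surface, if the arm or the gripper's body presses on something with over 40 N, if the wrist force passes 120 N, or if a joint passes its speed limit or range.

ROBOT

A 6-joint arm with a two-finger parallel gripper is mounted at the origin on a cart in front of the work surface, level with it; the furniture and walls round the work are solid. World frame = base frame: x ahead of the robot, y to its left, z up, the work surface at z = 0. Lengths are in mm, angles in rad, forces in N, time in s.
With the tool pointing down it reaches from about 300 to 750 mm from the base axis. Payload 8.5 kg.
Tool frame: the origin (TCP) lies midway between the tips of the shut fingers; the grasp point (between the pads) lies 19 mm behind it (r.hold_point_z is the distance from the TCP to the grasp point, in mm); z points along the fingers, y is the direction in which the jaws open and shut (so a half turn about z gives the same grasp; the last joint's range is limited). The gripper opens to 85 mm and grips with 20 to 120 N. Pads are 22 mm wide; open, the fingers measure 114 mm over their backs; the gripper's body (76 mm by 85 mm) begins 54 mm behind the grasp point. The pads swing forward as they close: fully open they stand 13 mm farther back than shut.
Start: joints at [1.008, 0.381, 1.297, -0, 1.464, -0.215], TCP at [187.447, 517.053, 231.322] pointing down, gripper open.
Joint ranges: [-3.11, 3.11], [-0.89, 2.33], [0.22, 2.48], [-1.42, 4.56], [0.17, 2.85], [-2.88, 2.88]. Speed limits (rad/s): [2.39, 2.39, 3.14, 3.14, 3.14, 3.14].

INTERFACE

Orientations are given as a unit quaternion [w, x, y, z].
In Python, from cell import r, vision, spotter, sensors gives the robot as it stands. The module is installed in compiled form; this text tells all that it offers. Calls block until the motion is done:
- r.move_to(position, orientation): joint-space move of the TCP to a pose.
- r.move_linear(position, orientation=None, feed=150): straight line of the TCP; orientation=None keeps the orientation; feed is the mean speed in mm/s.
- r.move_j(angles): joint-space move.
- r.release() and r.close_gripper(force=None): open the fingers fully, or close them until they stop; force is the grip in N (None keeps the last).
- r.pause(seconds).
- r.solve_ik(position, orientation): joint angles nearest the present ones, or None.
- vision.capture(name): name is "scene" or "top" or "wrist"; returns a dict with "color" (480x640x3 uint8, red, green, blue), "range_z" (480x640 float32, mm along the optical axis (not along the pixel's ray), 0 where there is no reading), "fx", "fy", "cx", "cy" (pixels), "extrinsics" (4x4, takes a point from camera to world coordinates). Camera axes: x right, y up, looking along -z (the intrinsics and any distortion apply to the point x, -y, -z); pixel columns grow to the right and rows downward; lengths in mm; the calibration is good to about 2 mm. A picture is of the moment at which its call begins.
A pose or a line that the arm cannot do raises r.MotionError and nothing moves.
- r.job_done(): hands the job in, once; it reports no verdict.
Trained networks look in a picture, given as the dict that the camera call returned (one of the last four; its "shot" number tells which), for a name from the list of things; names that differ only in an ending like _2 or _b are one class to them, and where a whole thing is asked for, a point or a joint stands for the part that bears it (a point fixed in the world has none). Each returns a list of dicts, best first, with "conf" (0 to 1); they miss things now and then, are a little off and sometimes report something else, mostly with a low value. They report only what shows in the picture. A call takes as long as a camera call. They do not tell look-alikes from the thing itself.
- spotter.masks_of(picture, label): "region" (480x640 bool, what is visible of it) and "box" ([left, top, right, bottom] in pixels, round what is visible of it).
Readings, each from a call of its own:
- sensors.get_clock(): time.
- sensors.get_joint_positions(): joint angles.
- sensors.get_qd(): joint speeds.
- sensors.get_tau(): joint torques, N m.
- sensors.get_position(): TCP position.
- sensors.get_tool_rot(): TCP orientation.
- sensors.get_wrist_force(): force on the tool from outside, world axes, zero at the start.
- sensors.get_ft_torque(): the same for the moment, N m.
- sensors.get_grip_width(): finger opening in mm.
Only numpy, scipy, OpenCV 4.12 (cv2) and the standard library are available. Lean on these libraries where they do the work, as an engineer would, in place of code of your own. Each camera call takes 0.05 s, during which the arm holds its last target.

## Working session

There is one attempt and no reset: what is moved stays moved. The work goes in short steps, each a Python script; the robot and the scene stay as the last script left them, time stands still between calls to the robot, and variables do not carry over. Pictures are saved under pics/ and viewed, and the job is handed in when it is done.

```bash
ls; mkdir -p pics
cat > h.py <<'E'
import numpy as np, cv2
from cell import r, vision, spotter, sensors
def save(p,n,crop=None,scale=1):
    im=cv2.cvtColor(p["color"],cv2.COLOR_RGB2BGR)
    if crop: l,t,rr,b=crop; im=im[t:b,l:rr]
    if scale!=1: im=cv2.resize(im,None,fx=scale,fy=scale,interpolation=cv2.INTER_CUBIC)
    cv2.imwrite("pics/"+n,im)
def cloud(p):
    z=p["range_z"]; v,u=np.mgrid[0:480,0:640]
    x=(u-p["cx"])/p["fx"]*z; y=(v-p["cy"])/p["fy"]*z
    P=np.stack([x,-y,-z,np.ones_like(z)],-1)@np.array(p["extrinsics"]).T
    P=P[...,:3]; P[z<=0]=np.nan
    return P
E
python3 - <<'E'
from h import *
import pickle
for n in ["scene","top","wrist"]:
    p=vision.capture(n); save(p,n+"0.png"); pickle.dump(p,open(n+"0.pkl","wb"))
    print(n,{k:(v if k not in("color","range_z") else v.shape) for k,v in p.items()})
    for l in ["cup","socket","lock_pin","lock_ring"]:
        for d in spotter.masks_of(p,l): 
            P=cloud(p)[d["region"]]
            print(l,round(d["conf"],2),d["box"],np.nanmedian(P,0).round())
print(sensors.get_clock())
E
```

```text
pics
scene {'color': (480, 640, 3), 'range_z': (480, 640), 'fx': 591.1800010688673, 'fy': 591.1800010688673, 'cx': 320.9239350039349, 'cy': 229.6931357502699, 'extrinsics': array([[ 9.89563320e-02,  8.13875306e-01, -5.72550985e-01,
        -1.58260452e+02],
       [-9.95057202e-01,  8.57289358e-02, -5.01170160e-02,
        -4.54493165e+01],
       [ 8.29518499e-03,  5.74680377e-01,  8.18335905e-01,
         1.16985559e+03],
       [ 0.00000000e+00,  0.00000000e+00,  0.00000000e+00,
         1.00000000e+00]]), 'shot': 1}
cup 0.72 [334.4, 218.2, 358.7, 253.2] [574. -37.  91.]
cup 0.72 [265.3, 260.5, 294.0, 296.1] [479. 101.  55.]
cup 0.59 [389.4, 274.4, 417.9, 311.4] [ 472. -163.   54.]
lock_pin 0.57 [315.3, 261.9, 349.0, 268.6] [501. -21.  87.]
lock_ring 0.69 [466.5, 322.1, 478.5, 343.3] [ 411. -317.   29.]
top {'color': (480, 640, 3), 'range_z': (480, 640), 'fx': 555.3198155420572, 'fy': 555.3198155420572, 'cx': 317.42268224732186, 'cy': 236.95541540924205, 'extrinsics': array([[ 8.71477356e-04,  9.89162547e-01, -1.46821990e-01,
         3.88401942e+02],
       [-9.99997414e-01,  1.1
[... 403 characters left out ...]
.]
cup 0.51 [330.5, 186.9, 360.4, 212.2] [690. -44.  25.]
socket 0.92 [320.1, 225.3, 359.2, 274.5] [538. -30.  87.]
lock_pin 0.46 [319.3, 262.5, 346.7, 274.5] [507. -24.  90.]
wrist {'color': (480, 640, 3), 'range_z': (480, 640), 'fx': 352.951348931754, 'fy': 352.951348931754, 'cx': 317.8421606179704, 'cy': 241.87851192903213, 'extrinsics': array([[ 3.41236244e-01, -9.05114020e-01, -2.53626571e-01,
         1.23856359e+02],
       [ 9.39976512e-01,  3.28175314e-01,  9.35153463e-02,
         5.40021130e+02],
       [-1.40807154e-03, -2.70313845e-01,  9.62771231e-01,
         3.73334457e+02],
       [ 0.00000000e+00,  0.00000000e+00,  0.00000000e+00,
         1.00000000e+00]]), 'shot': 3}
0.75
```

Run:
```python
import pickle,cv2
from h import save
p=pickle.load(open("scene0.pkl","rb")); save(p,"sc_crop.png",(240,180,500,360),3)
p=pickle.load(open("top0.pkl","rb")); save(p,"top_crop.png",(240,170,500,350),3)
```

```text
(no output)
```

View pics/scene0.png

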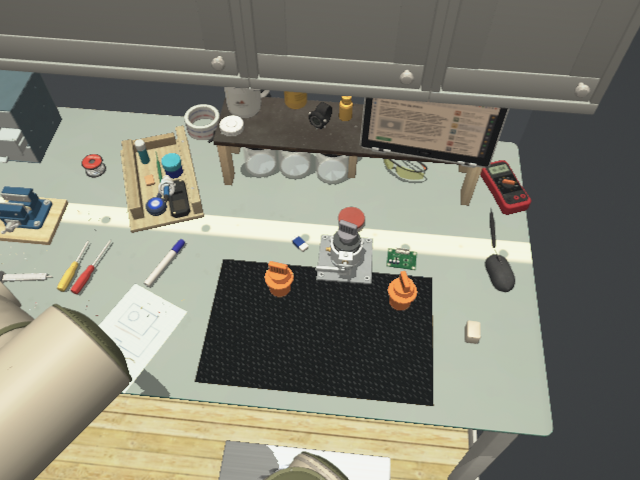

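```bash
sleep 1
```

```text
(no output)
```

View pics/top_crop.png

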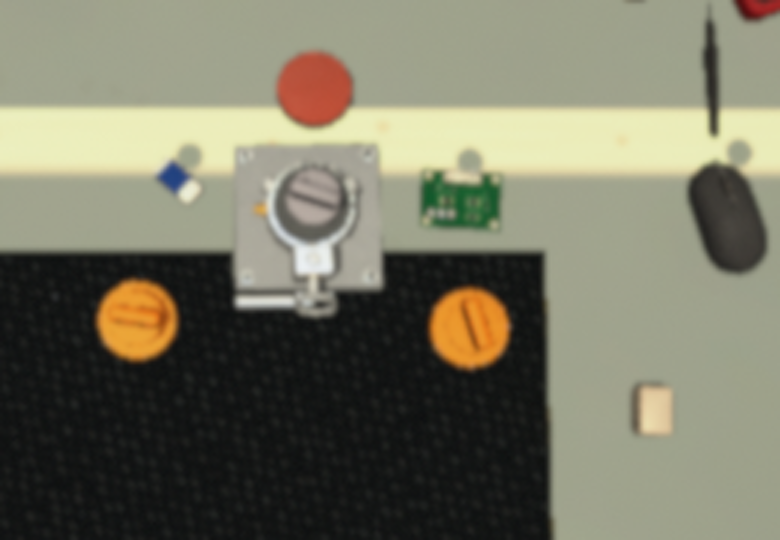

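View pics/sc_crop.png

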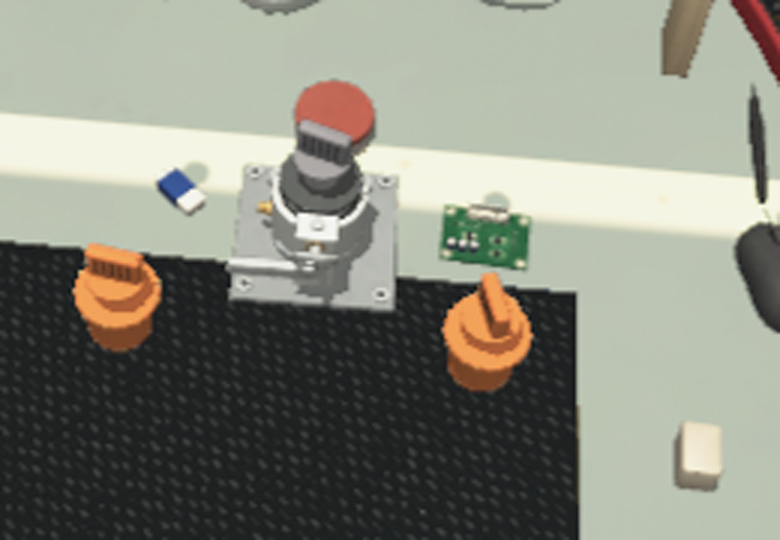

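Candidates for the cup: the grey one in the socket at scene pixel (346,236), and orange look-alikes at (279,278) and (402,292). The grey one is the target. Next, a close look with the wrist camera.

Run:
```python
from h import *
import pickle
from scipy.spatial.transform import Rotation as R
q=sensors.get_tool_rot(); M=R.from_quat(np.roll(q,-1)).as_matrix(); print(M.round(3))
E=np.array(pickle.load(open("wrist0.pkl","rb"))["extrinsics"])
print("cam in tool", (M.T@(E[:3,3]-np.array(sensors.get_position()))).round(1), (M.T@E[:3,:3]).round(3))
for yaw in np.arange(-180,180,30):
    Q=(R.from_euler("z",yaw,degrees=True)*R.from_matrix([[1,0,0],[0,-1,0],[0,0,-1]])).as_quat()
    s=r.solve_ik([540,-38,300],list(np.roll(Q,1))); print(yaw, None if s is None else np.round(s,2))
```

```text
[[-0.94   0.341  0.   ]
 [ 0.341  0.94   0.   ]
 [-0.     0.    -1.   ]]
cam in tool [ 6.76e+01 -1.00e-01 -1.42e+02] [[-0.     0.963  0.27 ]
 [ 1.     0.     0.002]
 [ 0.001  0.27  -0.963]]
-180 [-0.29  0.33  1.18 -0.    1.63 -1.86]
-150 [-0.29  0.33  1.18 -0.    1.63 -2.38]
-120 None
-90 [-0.29  0.33  1.18 -0.    1.63  2.85]
-60 [-0.29  0.33  1.18 -0.    1.63  2.33]
-30 [-0.29  0.33  1.18 -0.    1.63  1.81]
0 [-0.29  0.33  1.18 -0.    1.63  1.28]
30 [-0.29  0.33  1.18 -0.    1.63  0.76]
60 [-0.29  0.33  1.18 -0.    1.63  0.23]
90 [-0.29  0.33  1.18 -0.    1.63 -0.29]
120 [-0.29  0.33  1.18 -0.    1.63 -0.81]
150 [-0.29  0.33  1.18 -0.    1.63 -1.34]
```

```bash
cat >> h.py <<'E'
from scipy.spatial.transform import Rotation as R
def Q(yaw): # yaw rad: world direction of tool x (camera side)
    q=(R.from_euler("z",yaw)*R.from_matrix([[1,0,0],[0,-1,0],[0,0,-1]])).as_quat()
    return [float(a) for a in np.roll(q,1)]
E
python3 - <<'E'
from h import *
import pickle
r.move_to([540,-38,240],Q(np.pi))
p=vision.capture("wrist"); save(p,"w1.png"); pickle.dump(p,open("w1.pkl","wb"))
for l in ["cup","socket","lock_pin","lock_ring"]:
    for d in spotter.masks_of(p,l):
        P=cloud(p)[d["region"]]; print(l,round(d["conf"],2),d["box"],np.nanmedian(P,0).round())
print(sensors.get_clock(),sensors.get_wrist_force())
E
```

```text
cup 0.97 [279.6, 238.7, 349.6, 313.4] [575. -39. 115.]
cup 0.72 [429.6, 131.9, 519.2, 198.0] [490.  91.  73.]
cup 0.66 [132.2, 124.7, 216.8, 193.7] [ 484. -161.   74.]
socket 0.58 [283.5, 308.7, 336.6, 367.2] [685. -46.  23.]
socket 0.56 [273.6, 169.2, 391.3, 291.3] [530. -36.  87.]
lock_pin 0.89 [289.4, 170.7, 388.0, 206.1] [505. -31.  88.]
lock_ring 0.74 [293.9, 170.1, 335.7, 194.3] [502. -42. 107.]
lock_ring 0.25 [274.8, 169.4, 388.3, 287.9] [530. -36.  87.]
3.3417 [-0.3607428  -0.45154747 -0.07064631]
```

View pics/w1.png

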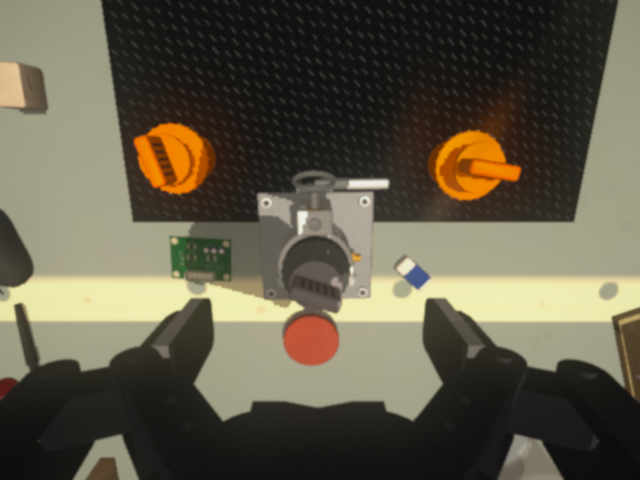

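The grey cup's bar is at (316,293), the ring at (313,182) and the tab at (365,184). The orange look-alikes are at (172,160) and (475,165). Now measuring from depth.

Run:
```python
from h import *
import pickle
p=pickle.load(open("w1.pkl","rb")); P=cloud(p); save(p,"w1c.png",(240,150,420,320),4)
V=P.reshape(-1,3); ok=np.isfinite(V[:,0]); V=V[ok]
near=(abs(V[:,0]-580)<110)&(abs(V[:,1]+40)<90); V=V[near]
def info(n,S):
    c,s,a=cv2.minAreaRect(S[:,:2].astype(np.float32)); print(n,len(S),"rect c",np.round(c,1),"size",np.round(s,1),"ang",round(a,1),"med",np.median(S,0).round(1),"zmax",S[:,2].max().round(1))
plate=V[(V[:,2]>4)&(V[:,2]<12)&(abs(V[:,1]+40)<75)&(V[:,0]<660)]; info("plate",plate)
desk=V[(abs(V[:,2])<4)]; print("desk z",np.median(desk[:,2]))
top=V[V[:,2]>128]; info("bar+?",top); print(np.histogram(top[:,2],10))
# only bar
H=np.percentile(top[top[:,0]>560][:,2],95); b=V[(V[:,2]>H-4)&(V[:,0]>560)]; info("bartop",b)
blk=V[(V[:,2]>88)&(V[:,2]<95)&(V[:,0]<560)]; info("block",blk)
nub=V[(V[:,2]>95.5)&(V[:,2]<100)&(V[:,0]>520)&(V[:,0]<555)]; info("nub",nub) if len(nub)>3 else 0
tab=V[(V[:,2]>84)&(V[:,2]<93)&(V[:,1]>-20)&(V[:,0]<530)]; info("tab",tab)
ring=V[(V[:,2]>97)&(V[:,0]<525)]; info("ring",ring); print(np.percentile(ring,[1,50,99],axis=0).round(1))
rim=V[(V[:,2]>66)&(V[:,2]<76)];info("rim",rim)
for z0 in range(60,150,4): 
    s=V[(V[:,2]>=z0)&(V[:,2]<z0+4)&(V[:,0]>540)]; print(z0,len(s),s.mean(0).round(1) if len(s) else "")
```

```text
plate 5995 rect c [564.4 -36.4] size [190.5 146.5] ang 2.2 med [559.4 -33.7   7.3] zmax 12.0
desk z 1.3593898030649711
bar+? 67751 rect c [557.1 -38.1] size [ 75. 150.] ang 0.1 med [529.5 -37.8 317. ] zmax 341.6
(array([ 1126,     0,     0,     0,     0,   266,  3765,  4623, 29945,
       28026]), array([128.06649675, 149.41754013, 170.76858351, 192.11962689,
       213.47067027, 234.82171365, 256.17275703, 277.52380041,
       298.87484379, 320.22588717, 341.57693055]))
bartop 784 rect c [583.9 -40.3] size [39.7 13.1] ang 72.9 med [583.  -40.8 143.2] zmax 145.6
block 1004 rect c [528.8 -18.3] size [55.  75.9] ang 1.4 med [532.2 -37.5  91.1] zmax 95.0
nub 65 rect c [537.6 -40.9] size [9.6 9.6] ang 44.9 med [538.  -41.2  96.1] zmax 98.1
tab 475 rect c [5.048e+02 3.000e-01] size [ 8.2 40.1] ang 1.0 med [ 5.043e+02 -2.000e-01  8.750e+01] zmax 90.3
ring 18255 rect c [508.1 -37.8] size [83.9 33.8] ang 90.0 med [523.4 -41.1 329.5] zmax 341.6
[[ 4.961e+02 -7.600e+01  1.084e+02]
 [ 5.234e+02 -4.110e+01  3.295e+02]
 [ 5.248e+02  2.000e-01  3.405e+02]]
rim 733 rect c [550.2 -41.3] size [97.7 70.1] ang 0.7 med [561.  -37.9  69.3] zmax 75.9
60 79 [588.5 -40.1  61.3]
64 69 [563.7 -40.4  66.9]
68 598 [565.9 -40.1  69.6]
72 34 [557.  -39.   72.3]
76 1 [565.5 -64.8  80. ]
80 47 [561.4 -42.7  82.6]
84 1634 [570.9 -40.3  86.3]
88 239 [546.2 -40.6  90.8]
92 45 [542.5 -42.3  93.4]
96 8 [540.9 -41.   96.4]
100 0 
104 0 
108 1 [563.3 -45.2 111.8]
112 715 [574.9 -38.4 115.1]
116 258 [575.3 -38.3 116.9]
120 83 [578.  -41.  121.9]
124 95 [578.1 -39.6 126. ]
128 98 [578.2 -39.4 130. ]
132 108 [578.1 -39.8 134. ]
136 114 [578.3 -40.2 138.1]
140 677 [582.8 -40.4 142.7]
144 129 [583.6 -40.6 144.4]
148 0
```

View pics/w1c.png

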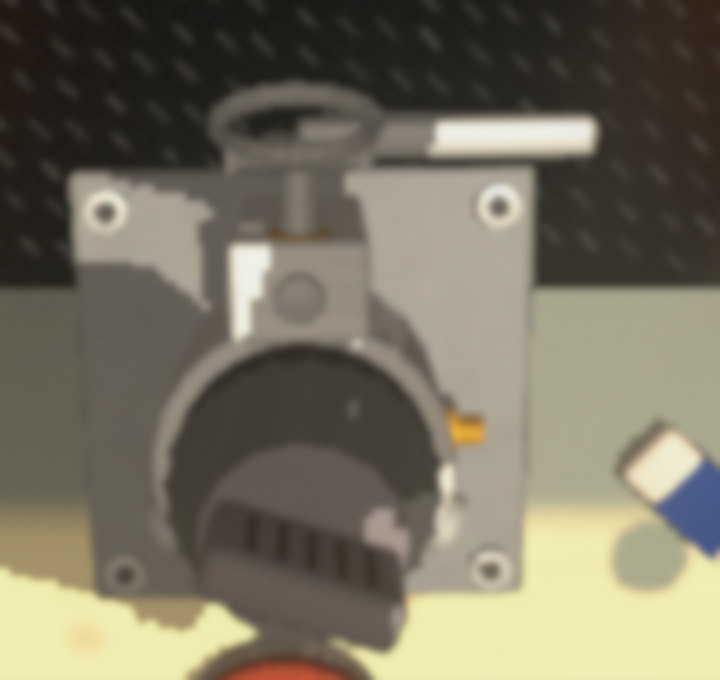

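Run:
```python
from h import *
y0=np.radians(72.9); c=[584,-40.4]
r.move_to([*c,205],Q(y0)); 
f0=np.array(sensors.get_wrist_force())
r.move_linear([*c,119],feed=90)
print("down",np.round(np.array(sensors.get_wrist_force())-f0,2),sensors.get_position())
r.close_gripper(80)
print("w",sensors.get_grip_width(),np.round(np.array(sensors.get_wrist_force())-f0,2),np.round(sensors.get_ft_torque(),2),sensors.get_clock(),np.round(f0,2))
```

```text
down [-0.1  -0.34 -0.43] [584.30572837 -40.47835388 119.57533465]
w 10.415220943978271 [0.84 0.49 0.86] [ 0.18 -0.03 -0.04] 6.7667 [-0.43  0.23  0.45]
```

Run:
```python
from h import *
y0=np.radians(72.9); c=[584,-40.4]; z=119.0; s=1
def rd(): return np.array(sensors.get_wrist_force())
f0=rd()
r.move_linear([*c,z-0.3],Q(y0+0.5),feed=0.6)
print(np.round(rd()-f0,1),np.round(sensors.get_ft_torque(),2),sensors.get_clock())
z-=0.3
for i in range(3):
    s=-s; z-=1.2
    r.move_linear([*c,z],Q(y0+0.5*s),feed=1.5)
    f=rd(); print(round(z,1),np.round(f-f0,1),np.round(sensors.get_ft_torque(),2),np.round(sensors.get_position()[2],2),round(sensors.get_clock(),2))
    if f[2]-f0[2]>7: print("stop"); break
```

```text
[ 0.5  0.4 -3.5] [ 0.28 -0.14  0.41] 7.4167
117.5 [-2.7 -0.  -0.7] [0.08 0.63 0.02] 117.54 8.57
116.3 [ 0.4 -1.6 -2.9] [-0.21 -0.16 -0.28] 116.29 9.72
115.1 [-2.2  0.3 -0.4] [0.25 0.38 0.09] 115.1 10.87
```

Run:
```python
from h import *
y0=np.radians(72.9); c=[584,-40.4]; z=115.1; s=-1
def rd(): 
    a=[]
    for _ in range(5): a.append(sensors.get_wrist_force())
    return np.mean(a,0)
for i in range(9):
    s=-s; d=1.2 if z>112.5 else 0.8; z-=d
    r.move_linear([*c,z],Q(y0+0.5*s),feed=d/0.8)
    f=rd(); print(s,round(z,1),np.round(f,1),np.round(sensors.get_ft_torque(),2),np.round(sensors.get_position()[2],2),round(sensors.get_clock(),2))
    if f[2]>5: print("stop"); break
```

```text
1 113.9 [-0.5 -0.  -2.1] [-0.1   0.24 -0.06] 113.83 12.02
-1 112.7 [-0.3  0.5 -0.1] [0.13 0.14 0.16] 112.74 13.17
1 111.5 [-0.6  1.5 -0.5] [-0.1   0.23 -0.11] 111.52 14.32
-1 110.7 [-0.1  2.4 -2.4] [0.42 0.03 0.13] 110.6 15.47
1 109.9 [-0.4 -1.9  0.5] [-0.25  0.17  0.02] 110.12 16.62
-1 109.1 [-0.9  2.2  1.3] [ 0.41  0.16 -0.17] 109.12 17.77
1 108.3 [ 0.3 -0.3  1. ] [ 0.09 -0.03 -0.25] 108.41 18.92
-1 107.5 [0.1 2.7 3.2] [ 0.54 -0.01 -0.  ] 107.62 20.07
1 106.7 [0.4 0.6 3.7] [ 0.13  0.01 -0.31] 107.13 21.22
```

Run:
```python
from h import *
y0=np.radians(72.9); c=[584,-40.4]; z=106.7; s=1
def rd(): 
    a=[]
    for _ in range(5): a.append(sensors.get_wrist_force())
    return np.mean(a,0)
for i in range(4):
    s=-s; d=0.6; z-=d
    r.move_linear([*c,z],Q(y0+0.4*s),feed=d/0.6)
    f=rd(); print(s,round(z,1),np.round(f,1),np.round(sensors.get_ft_torque(),2),np.round(sensors.get_position()[2],2),round(sensors.get_clock(),2))
    if f[2]>7: print("stop"); break
p=vision.capture("wrist"); save(p,"w2.png",(150,60,550,360),2)
```

```text
-1 106.1 [-0.8  2.2  7.2] [0.42 0.16 0.32] 106.69 22.27
stop
```

View pics/w2.png

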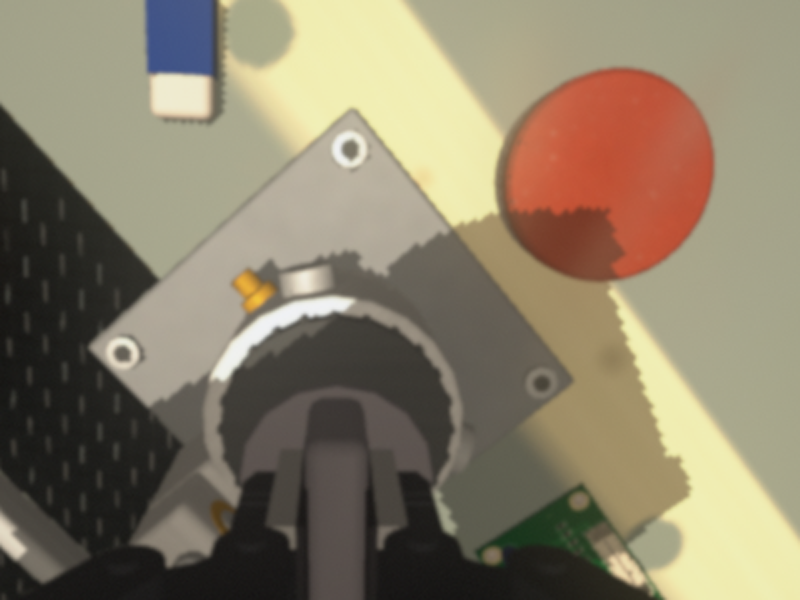

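Run:
```python
from h import *
p=vision.capture("wrist"); P=cloud(p); V=P.reshape(-1,3); V=V[np.isfinite(V[:,0])]
rho=np.hypot(V[:,0]-584,V[:,1]+40.4); a=np.arctan2(V[:,1]+40.4,V[:,0]-584)
m=(V[:,2]>62)&(V[:,2]<86)&(abs(a)<2.6)
for lo in range(22,40,1):
    s=V[m&(rho>=lo)&(rho<lo+1)]; print(lo,len(s),np.percentile(s[:,2],[10,50,90]).round(1) if len(s) else "")
pl=V[(V[:,2]>4)&(V[:,2]<12)&(rho<80)];print("plate z",np.median(pl[:,2]))
```

```text
22 246 [73.3 74.  74.8]
23 262 [73.3 74.  74.7]
24 292 [73.1 73.9 74.7]
25 303 [73.2 74.  74.8]
26 331 [73.2 74.  74.7]
27 360 [73.2 73.9 74.8]
28 364 [73.2 73.9 74.7]
29 378 [73.2 74.  74.8]
30 386 [72.5 73.9 74.7]
31 455 [67.8 73.  74.5]
32 455 [67.4 68.5 73.2]
33 445 [67.2 68.  68.9]
34 440 [67.  67.8 68.6]
35 388 [66.4 67.5 68.3]
36 260 [63.2 65.9 67.7]
37 0 
38 0 
39 0 
plate z 7.440347211683246
```

Collar top is at z 74.0 and the rim at 67.9, a 6.1 mm gap for a 6 mm collar. The collar is flush and home, with the socket sunk about 1.6 mm. Next I unload, release, and push the pin.

Run:
```python
from h import *
r.move_linear([584,-40.4,107.4],feed=10)
r.release()
r.move_linear([584,-40.4,190],feed=150)
r.close_gripper(20)
print(sensors.get_clock(),sensors.get_wrist_force(),sensors.get_grip_width())
r.move_to([470,1,170],Q(np.pi))
p=vision.capture("wrist"); save(p,"w3.png"); P=cloud(p); V=P.reshape(-1,3); V=V[np.isfinite(V[:,0])]
tab=V[(V[:,2]>82)&(V[:,2]<93)&(V[:,1]>-15)&(V[:,1]<30)&(V[:,0]>490)&(V[:,0]<530)]; print("tab",np.percentile(tab,[2,50,98],axis=0).round(1))
print(sensors.get_clock())
```

```text
24.825 [-0.33422367 -0.57370998  0.05328213] -0.13913432686114896
tab [[500.4 -14.8  82.3]
 [501.5  14.   86.6]
 [503.8  19.7  88.7]]
26.8167
```

View pics/w3.png

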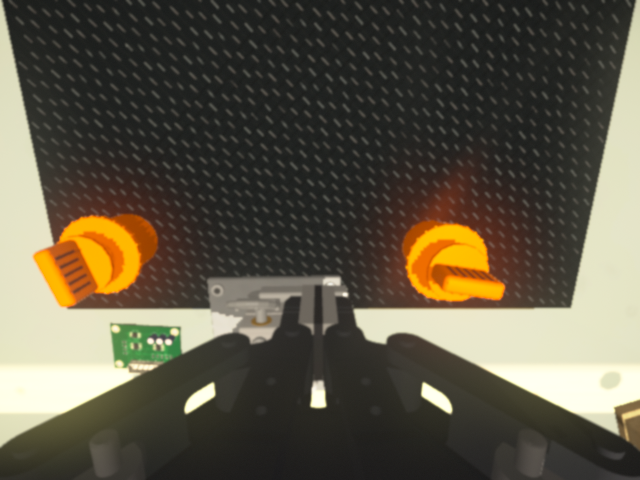

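Tab outer face is at x≈500.5, and it sits behind the fingertips in this view (265–345, 293). Pushing it now.

Run:
```python
from h import *
r.move_linear([470,1,77],feed=150)
f0=np.array(sensors.get_wrist_force())
r.move_linear([485,1,77],feed=60); print(np.round(np.array(sensors.get_wrist_force())-f0,1))
x=485
for i in range(20):
    x+=4 if x<501 else 1
    r.move_linear([x,1,77],feed=40)
    f=np.array(sensors.get_wrist_force())-f0; print(x,np.round(f,1),np.round(sensors.get_position()[0],1),round(sensors.get_clock(),2))
    if f[0]<-10 or x>=512: break
```

```text
[-0.9  0.3  0.9]
489 [-1.2  0.3  1. ] 489.1 28.23
493 [-0.8  1.   0.9] 493.1 28.48
497 [-0.8 -0.9  1.2] 497.3 28.73
501 [-0.5 -0.8  1. ] 501.4 28.98
502 [-1.8 -0.4  2.1] 502.0 29.23
503 [-2.6 -0.3  0.9] 503.0 29.48
504 [-3.2 -0.   1.7] 504.1 29.73
505 [-5.2 -0.9  2.4] 504.3 29.98
506 [-10.4  -0.6   4.3] 504.3 30.23
```

Run:
```python
from h import *
r.move_linear([480,1,77],feed=100)
r.move_linear([470,1,130],feed=150)
r.move_to([475,-41,230],Q(np.pi))
p=vision.capture("wrist"); save(p,"w4.png",(220,200,420,350),4); P=cloud(p); V=P.reshape(-1,3); V=V[np.isfinite(V[:,0])]
tab=V[(V[:,2]>82)&(V[:,2]<93)&(V[:,1]>-10)&(V[:,1]<30)&(V[:,0]>490)&(V[:,0]<535)]; print("tab",np.percentile(tab,[2,50,98],axis=0).round(1))
nub=V[(V[:,2]>94.5)&(V[:,2]<100)&(V[:,0]>525)&(V[:,0]<555)&(abs(V[:,1]+41)<12)]; print("nub",np.percentile(nub,[2,50,98],axis=0).round(1) if len(nub) else "")
ring=V[(V[:,2]>98)&(V[:,2]<135)&(V[:,0]>490)&(V[:,0]<535)&(abs(V[:,1]+41)<25)]; print("ring",len(ring),np.percentile(ring,[2,50,98],axis=0).round(1) if len(ring) else "")
p=vision.capture("top"); save(p,"t4.png",(290,200,390,290),8); P=cloud(p); V=P.reshape(-1,3)
tab=V[(V[:,2]>80)&(V[:,2]<95)&(V[:,1]>-10)&(V[:,1]<30)&(V[:,0]>490)&(V[:,0]<535)]; print("tab",np.percentile(tab,[2,50,98],axis=0).round(1) if len(tab) else "")
print(sensors.get_clock())
```

```text
tab [[515.1  -9.2  82.3]
 [518.1   5.   87.2]
 [522.9  19.5  88.7]]
nub 
ring 214 [[506.2 -56.7 107.6]
 [508.7 -41.  120.5]
 [517.6 -26.  123.4]]
tab [[516.8  -8.7  86.4]
 [518.9  -8.7  86.8]
 [521.3  -6.5  88.3]]
31.7583
```

View pics/w4.png

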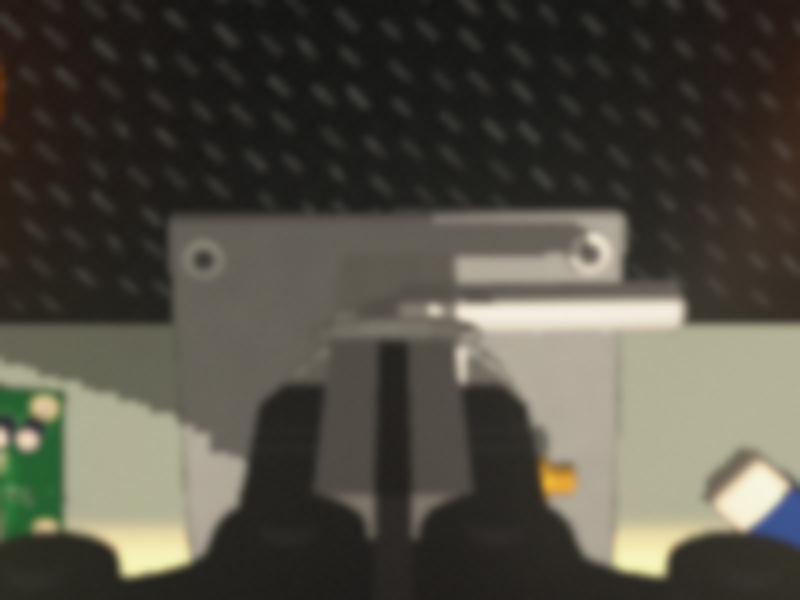

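View pics/t4.png

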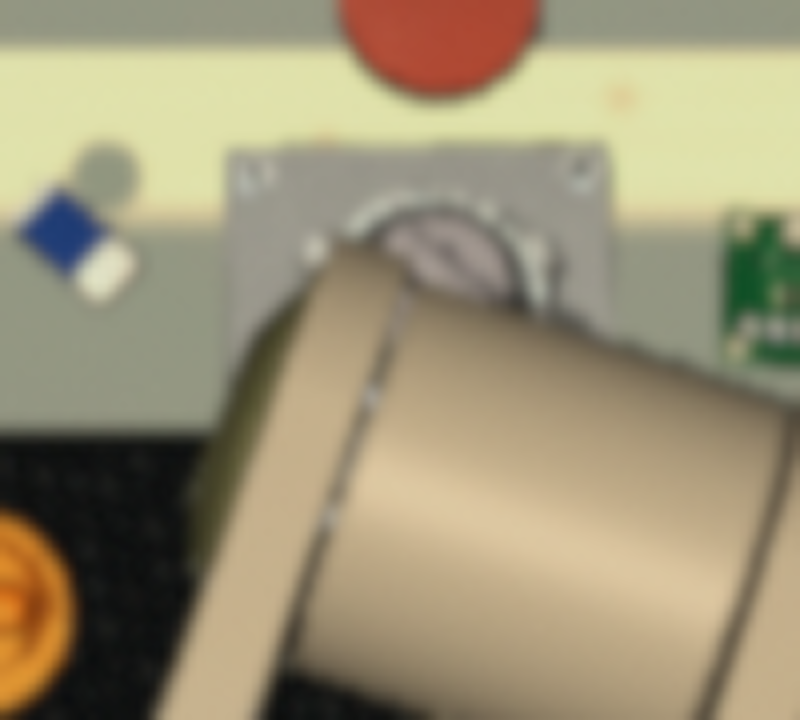

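The tab face moved from 500.5 to 515.1, about 15 mm. It then stopped hard, so it is at the end stop. The ring top is at (507,-41,122). Now swinging the ring.

Run:
```python
from h import *
r.move_linear([475,-41.3,110],feed=180)
r.move_linear([533,-41.3,110],feed=60)
print(np.round(sensors.get_wrist_force(),1),sensors.get_clock())
r.move_linear([528,-41.3,150],feed=120)
r.move_to([515,-41,240],Q(np.pi))
p=vision.capture("wrist"); save(p,"w5.png",(220,120,420,320),4); P=cloud(p); V=P.reshape(-1,3); V=V[np.isfinite(V[:,0])]
tab=V[(V[:,2]>82)&(V[:,2]<93)&(V[:,1]>-10)&(V[:,1]<30)&(V[:,0]>490)&(V[:,0]<535)]; print("tab",np.percentile(tab,[2,50,98],axis=0).round(1))
nub=V[(V[:,2]>94.5)&(V[:,2]<105)&(V[:,0]>515)&(V[:,0]<565)&(abs(V[:,1]+41)<25)]; print("ring/nub",len(nub),np.percentile(nub,[2,50,98],axis=0).round(1) if len(nub) else "")
ring=V[(V[:,2]>102)&(V[:,2]<135)&(V[:,0]>490)&(V[:,0]<550)&(abs(V[:,1]+41)<25)]; print("upright ring",len(ring))
rho=np.hypot(V[:,0]-584,V[:,1]+40.4)
s=V[(rho>24)&(rho<30)&(V[:,2]<86)&(V[:,2]>60)]; t=V[(rho>33)&(rho<35.5)&(V[:,2]<80)&(V[:,2]>62)]; print("collar",np.median(s[:,2]),"rim",np.median(t[:,2]))
print(sensors.get_clock())
```

```text
[-0.8 -0.2  0.4] 33.6917
tab [[515.3  -9.8  83.7]
 [518.8   4.9  87.4]
 [522.8  19.5  89. ]]
ring/nub 595 [[520.8 -56.1  94.5]
 [535.4 -40.8  95.4]
 [555.1 -26.2  96.8]]
upright ring 0
collar 75.20841027790993 rim 68.97999225244922
34.675
```

View pics/w5.png

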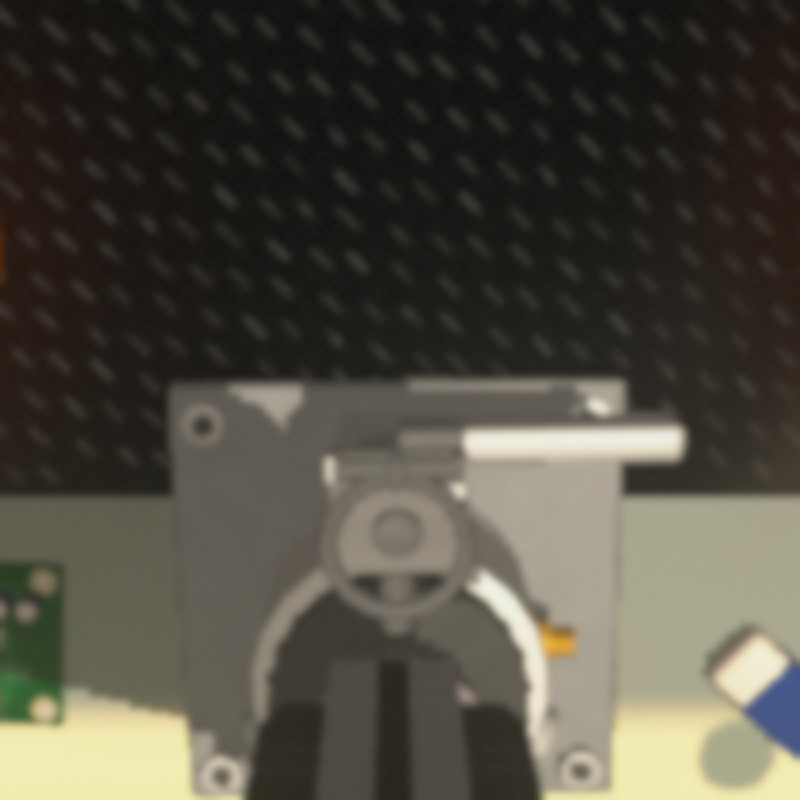

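The ring lies flat round the nub at (397,535), and the pin nose shows over the collar at (397,615). The collar is still flush (6.2 mm over the rim) and the gripper is clear. Handing in.

Run:
```python
from h import *
r.job_done(); print(sensors.get_clock())
```

```text
the job is handed in; nothing more can be done
the job is handed in; nothing more can be done
```

The job is done and was handed in at about 35 s on the robot's clock, inside the 51 s limit; no verdict is reported.

I gripped the grey cup by its bar and twisted it down to and fro by about 13 mm. The wrist force climbed to 7.2 N as the collar met the rim. I then released it, pushed the pin in by its tab until it stopped hard, and swung the ring over onto the pin block.

| Last check | Result |
|---|---|
| Collar top above rim | 6.2 mm for a 6 mm thick collar, so the gasket is nearly flush |
| Socket sink during the press | about 1.6 mm at the last step (limit 3 mm); I did not measure it during the moves |
| Pin travel | about 15 mm by depth, ending in a hard stop at 10 N, with its nose visible over the collar |
| Ring | lies flat round the nub at about z = 95 mm |
| Gripper | about 100 mm above everything |

- **Pin travel:** the roughly 15 mm comes from depth readings good to about 2 mm. It is short of the full 16 mm on paper, but the pin may not have started at zero.
- **Not measured:** I took no separate reading of the cup's tilt, and I did not measure the other things on the desk again. The robot did not come near them. The circuit board, eraser and tin I saw in later views were in place.

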